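Slide the pin tin round the spools into the riveting nest

ROBOT

A 6-joint arm with a two-finger parallel gripper is mounted at the origin on a cart in front of the work surface, level with it; the furniture and walls round the work are solid. World frame = base frame: x ahead of the robot, y to its left, z up, the work surface at z = 0. Lengths are in m, angles in rad, forces in N, time in s.
With the tool pointing down it reaches from about 0.35 to 0.775 m from the base axis. Payload 5.5 kg.
Tool frame: the origin (TCP) lies at the very end of the fingers, on their centre line; the grasp point (between the pads) lies 19 mm behind it; z points along the fingers, y is the direction in which the jaws open and shut (so a half turn about z gives the same grasp; the last joint's range is limited). The gripper opens to 85 mm and grips with 20 to 120 N. Pads are 22 mm wide; open, the fingers measure 114 mm over their backs; the gripper's body (76 mm by 85 mm) begins 54 mm behind the grasp point. The pads swing forward as they close: fully open they stand 13 mm farther back than shut.
Start: joints at [1.112, 0.313, 0.046, 1.304, 0, 1.431], TCP at [0.18, 0.546, 0.231] pointing down, gripper open.
Joint ranges: [-2.76, 2.76], [-0.86, 1.69], [-1.03, 1.26], [-2.2, 2.34], [-1.47, 1.5], [-3.14, 3.14]. Speed limits (rad/s): [2.57, 2.57, 3.14, 3.14, 3.14, 3.14].

INTERFACE

Orientations are given as a unit quaternion [w, x, y, z].
In Python, from workcell import env gives the robot as it stands. The module is installed in compiled form; this text tells all that it offers.
- The arm moves only by the shell command python3 -m pendant 'ROWS' [FORCE]. ROWS is JSON, a list of rows, each an object with "fingers": the finger opening in mm, from 0 to 85.4; "delta_pos": the shift along the tool's x, y, z in mm, a list of three; "angular": the turn, a rotation vector about the tool's x, y, z in rad, a list of three. In form: [{"fingers": fingers, "delta_pos": [x, y, z], "angular": [ax, ay, az]}, ...]. A call has 1 to 12 rows; each row shifts and turns the commanded pose from where the row before left it, along the tool's axes as they then stand; what a row does not reach is not made up. A row lasts 1/10 s, in which the tool goes at most 50 mm and 8.59 degrees, less where a joint would pass 70% of its speed; a pose out of reach is approached as far as the arm can. A call is refused whole if a number of a shift passes 50 or a number of a turn 0.15, either way. A call with a gripper value outside its range is refused whole. The fingers move at their own pace and stop on an object; FORCE is the grip in N (left out, the last holds). Time passes only in rows, so rows that do not move let the fingers close. It gives the time, the measured TCP pose, the force and the opening at its end, in the units of the state.
- env.get_state(): the state, without advancing time (a new reading comes with each control period).
- env.read_camera(name): name is "side" or "top" or "wrist"; returns the picture (400x640x3 uint8, blue, green, red); there is no depth.
- env.camera_params(name): a dict with "fx", "fy", "cx", "cy" (pixels), "view" (4x4, takes a point from world to camera coordinates). Camera axes: x right, y up, looking along -z (the intrinsics and any distortion apply to the point x, -y, -z); pixel columns grow to the right and rows downward; lengths in m; the calibration is good to about 2 mm. A picture is of the moment at which its call begins: read the wrist's pose just before it. camera_params takes no time and is no camera call; for the wrist camera it gives the pose at the moment of the call.
- env.hand_in(): hands the job in, once; it reports no verdict.
The state is a dict: "clock": time; "joint_pos": joint angles; "qvel": joint speeds; "tau": joint torques, N m; "tcp_pos": TCP position; "orientation": TCP orientation; "wrist_force": force on the tool from outside, world axes, zero at the start; "ft_torque": the same for the moment, N m; "finger_gap": finger opening in m.
Only numpy, scipy, OpenCV 4.12 (cv2) and the standard library are available. Lean on these libraries where they do the work, as an engineer would, in place of code of your own. Each camera call takes 0.05 s, during which the arm holds its last target. There are 200 camera calls.

TASK

The bottom of the round blue pin tin has come loose and is to be riveted: push the tin along the bench, without lifting or tipping it and without touching any of the three thread spools, round the spool in its way and into the aluminium riveting nest. Seat it by feel: push it up the lane until it meets the sprung stop, press it there with about 10 newtons for a second, never with more than 20, and then let go and leave it in the nest.

Things in the scene. Friction and masses are not known exactly. Their poses are not given: they have to be found in the camera images.
- pin_tin: round blue tin with a pressed-on lid, full of pins, 0.2 to 0.42 kg, flat on the bench at the left; 62 mm diameter, 27 mm high. Origin at the centre of its underside. The lid (21 to 27 mm height) stands 1 mm proud of the wall all round, so an upright finger meets its rim
- nest: riveting nest fixed to the bench, right of the tin, open towards it: two aluminium rails 26 mm high, 12 mm thick, with a lane 69 mm wide between them, no floor. Origin on the bench, centre of the lane's mouth; the lane runs along the nest's -y (to the robot's right), from y = 0 to the grey housing at y = -98 mm. Flared lips reach to y = +24 mm, 90 mm apart there, all within 60 mm of the lane's axis
- housing (a point): centre of the top of the nest's grey spring housing, 36 mm high, with a thin hood 31 to 34 mm high reaching to y = -80 mm. On pins before it stands a sprung pad across the lane (54 mm wide, 5 to 32 mm high). Its face is anywhere from nest y = -58 to -83 mm, unmeasured, to be felt: tin origin at -27 to -52 mm on first touch. Spring 2.5 N/mm, no preload, 12 mm travel, then solid; it springs back, and the tin with it
- bench_edge (a point): point on the bench's front edge (robot frame x = 0.403, y = 0.25, bench top height), beside the spool in the way. The edge is straight and slants: x = 0.259 + 0.577 y. Keep the whole tin on the bench; on this near side of that spool there is always room for it. On the far side a heap of boxes, 40 to 150 mm high, begins at about x = 0.65 and leaves no room for a wide gripper
- white_spool: spool of white thread standing upright on the bench, 33 mm diameter, 58 mm high, light and loose; origin at the centre of its underside. It is an obstacle: neither the tin nor the robot may touch it
- red_spool: spool of dark red thread standing upright on the bench, 28 mm diameter, 50 mm high, light and loose; origin at the centre of its underside. It is an obstacle: neither the tin nor the robot may touch it
- yellow_spool: spool of yellow thread standing upright on the bench, 29 mm diameter, 52 mm high, light and loose; origin at the centre of its underside. It is an obstacle: neither the tin nor the robot may touch it
Mind the look-alikes: they are no part of the job. Leave any brown look-alike of the pin_tin alone.

How it is judged:
On the way, in this order (a step that is already met when the one before it is completed fails the run):
1. the tin has come into the lane of the nest (origin more than 5 mm past the mouth, within 6 mm of the lane's axis) (y of pin_tin in the frame of nest below -0.005 m and x of pin_tin in the frame of nest between -0.006 and 0.006 m), for 0.1 s.
2. the tin is pressed against the stop with more than 5 N for half a second (y of pin_tin in the frame of nest below -0.023 m and contact force between pin_tin and nest above 5 N), for 0.5 s.
At the end, for the whole second after the job is handed in: the pin tin lies flat and at rest in the nest, its origin more than 20 mm past the mouth and within 6 mm of the lane's axis (y of pin_tin in the frame of nest below -0.02 m and x of pin_tin in the frame of nest between -0.006 and 0.006 m and height (world z) of pin_tin below 0.006 m and angle between pin_tin's own z axis and vertical below 0.05 rad and linear speed of pin_tin below 0.01 m/s); the robot touches nothing.
It fails at once if a thread spool is touched by the tin or by the robot (contact force between any of white_spool, red_spool, yellow_spool and pin_tin above 0.3 N or contact force between any of white_spool, red_spool, yellow_spool and the arm above 0.3 N or contact force between any of white_spool, red_spool, yellow_spool and the fingers above 0.3 N).
It fails at once if the tin is lifted or tipped instead of being slid (height (world z) of pin_tin above 0.012 m or angle between pin_tin's own z axis and vertical above 0.2 rad).
It fails at once if the tin is forced against the nest or its stop with more than 20 N (contact force between pin_tin and nest above 20 N).
It also fails if it takes over 61 s, if anything falls off the work surface, if the arm or the gripper's body presses on something with over 40 N, if the wrist force passes 120 N, or if a joint passes its speed limit or range.

## Working session

There is one attempt and no reset: what is moved stays moved. The work goes in short steps, Python scripts to look and compute and a shell command to move; the robot and the scene stay as the last step left them, time stands still between calls to the robot, and variables do not carry over. Pictures are saved under pics/ and viewed, about 8 in all and at most 12, crops included, and the job is handed in when it is done.

```bash
mkdir -p pics; cat > h.py <<'E'
import numpy as np, cv2
from workcell import env
def ray(c,u,v,z):
    V=np.array(c["view"]);R=V[:3,:3];t=V[:3,3]
    d=np.array([(u-c["cx"])/c["fx"],-(v-c["cy"])/c["fy"],-1.]);o=-R.T@t;d=R.T@d
    return o+d*(z-o[2])/d[2]
def proj(c,p):
    V=np.array(c["view"]);q=V[:3,:3]@np.array(p)+V[:3,3]
    return c["cx"]+c["fx"]*q[0]/-q[2], c["cy"]-c["fy"]*q[1]/-q[2]
E
python3 - <<'E'
from h import *
s=env.get_state();print({k:np.round(v,3).tolist() for k,v in s.items()})
for n in("top","side"):
    im=env.read_camera(n);cv2.imwrite(f"pics/{n}0.png",im);c=env.camera_params(n);print(n,{k:np.round(v,3).tolist() for k,v in c.items()})
E
```

```text
{'clock': 0.0, 'joint_pos': [1.112, 0.314, 0.045, 1.304, -0.0, 1.431], 'qvel': [-0.0, 0.0, 0.0, -0.001, -0.0, 0.002], 'tau': [0.001, -48.063, 29.853, 0.019, 0.0, -0.0], 'tcp_pos': [0.18, 0.546, 0.23], 'orientation': [-0.0, 0.159, 0.987, -0.001], 'wrist_force': [0.144, 0.064, 0.022], 'ft_torque': [0.039, -0.049, -0.03], 'finger_gap': 0.085}
top {'fx': 510.393, 'fy': 510.393, 'cx': 320.441, 'cy': 200.809, 'view': [[0.005, -1.0, -0.002, 0.137], [0.984, 0.005, 0.178, -0.5], [-0.178, -0.003, 0.984, -1.072], [0.0, 0.0, 0.0, 1.0]]}
side {'fx': 399.432, 'fy': 399.432, 'cx': 320.761, 'cy': 197.795, 'view': [[-0.998, 0.07, 0.006, 0.482], [-0.044, -0.686, 0.726, 0.091], [0.054, 0.724, 0.687, -1.023], [0.0, 0.0, 0.0, 1.0]]}
```

View pics/top0.png

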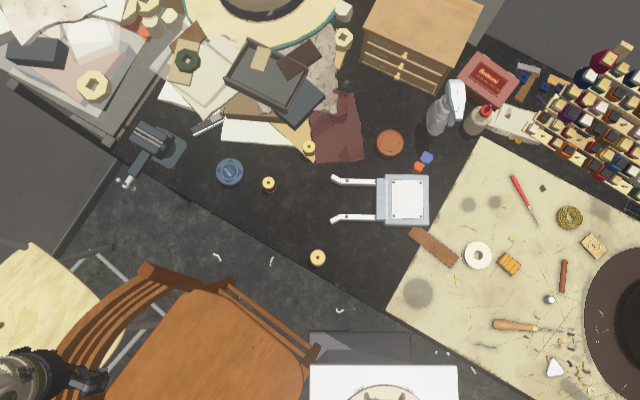

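View pics/side0.png

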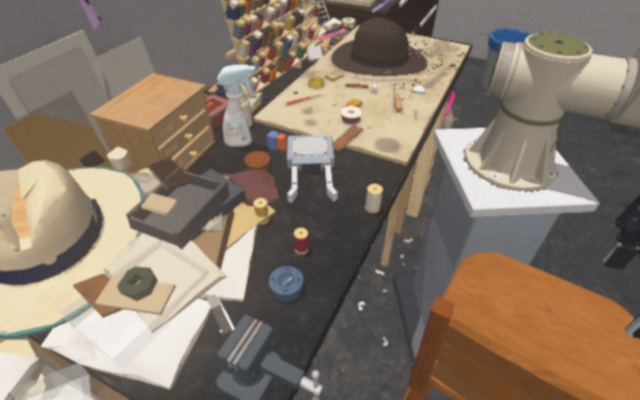

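The top view shows the blue tin at (229,172), the red spool in the way at (268,184), yellow at (308,147), white at (318,257), and the nest with its lips at column 333 and its housing near (408,199). There is one look-alike, the brown disc at (390,143), which is the wrong colour. The blue one fits, and I'll confirm it in an enlarged crop.

```bash
python3 - <<'E'
from h import *
im=cv2.imread("pics/top0.png");c=env.camera_params("top")
cv2.imwrite("pics/crop.png",cv2.resize(im[130:280,195:455],None,fx=3,fy=3,interpolation=cv2.INTER_CUBIC))
h=cv2.cvtColor(im,cv2.COLOR_BGR2HSV)
def blobs(name,lo,hi,x0,x1,y0,y1,z):
    m=cv2.inRange(h,lo,hi);k=np.zeros_like(m);k[y0:y1,x0:x1]=m[y0:y1,x0:x1]
    n,l,st,ce=cv2.connectedComponentsWithStats(k)
    for i in range(1,n):
        if st[i,4]>25: print(name,st[i].tolist(),ce[i].round(1).tolist(),ray(c,*ce[i],z).round(4).tolist())
blobs("tin",(95,60,40),(125,255,255),205,255,150,195,.027)
blobs("yel",(15,70,120),(35,255,255),300,318,138,158,.052)
blobs("red",(15,50,120),(35,255,255),258,280,174,195,.050)
blobs("whi",(10,30,120),(35,255,255),305,330,245,270,.058)
blobs("nest",(0,0,130),(180,60,255),325,435,165,230,.026)
E
```

```text
tin [222, 164, 15, 15, 142] [229.2, 170.5] [0.5709, 0.3451, 0.027]
yel [300, 138, 16, 20, 238] [307.0, 146.5] [0.6205, 0.1698, 0.052]
red [262, 177, 13, 12, 123] [267.9, 182.4] [0.5391, 0.2549, 0.05]
whi [310, 249, 16, 17, 203] [317.4, 257.1] [0.3757, 0.1452, 0.058]
nest [330, 174, 100, 52, 3158] [394.2, 199.2] [0.5074, -0.0248, 0.026]
```

View pics/crop.png

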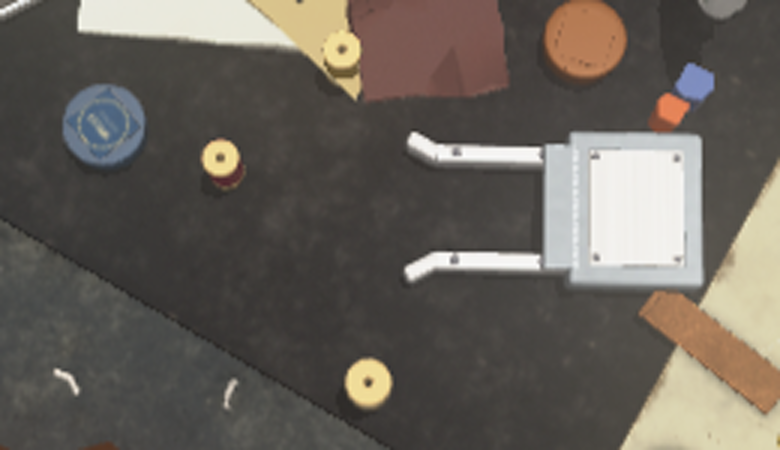

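The crop confirms a blue round tin with a lid at crop (104,124). The brown disc at (585,38) is the look-alike. Next I'll fit the nest edges and check how much room there is behind the tin.

```bash
python3 - <<'E'
from h import *
im=cv2.imread("pics/top0.png");c=env.camera_params("top");g=cv2.cvtColor(im,cv2.COLOR_BGR2GRAY)
for col in (346,352,358,364,370):
    r=g[165:232,col]; idx=np.where(r>120)[0]+165
    a=idx[idx<199];b=idx[idx>199]
    print(col,a.min(),a.max(),b.min(),b.max(),[ray(c,col+.0,v,.026).round(4)[:2].tolist() for v in (a.min()-.5,a.max()+.5,b.min()-.5,b.max()+.5)])
r=g[165:232,364];print(r.tolist())
for u,v,z in((195+409/3,130+140/3,.026),(195+405/3,130+275/3,.026),(195+595/3,130+150/3,.036),(195+685/3,130+150/3,.036),(195+595/3,130+265/3,.036),(195+685/3,130+265/3,.036),(195+104/3,130+124/3,.027)):print(ray(c,u,v,z).round(4))
out=[]
for n,(x0,x1,y0,y1) in {"top":(150,290,60,200),"side":(180,330,190,340)}.items():
    cc=env.camera_params(n);i=cv2.resize(cv2.imread(f"pics/{n}0.png")[y0:y1,x0:x1],(560,560) if 0 else (400,400),interpolation=cv2.INTER_CUBIC);s=400/(x1-x0)
    f=lambda p:tuple(int(q) for q in((np.array(proj(cc,p))-(x0,y0))*s))
    for x in(.6,.65,.7):cv2.line(i,f((x,.28,0)),f((x,.46,0)),(0,255,0) if x!=.65 else (0,0,255),1)
    for y in(.3,.35,.4,.45):cv2.line(i,f((.55,y,0)),f((.72,y,0)),(255,255,0),1)
    for s_ in(0,):pass
    out.append(i)
cv2.imwrite("pics/heap.png",np.hstack(out))
E
```

```text
346 178 183 214 219 [[0.5563, 0.0824], [0.5426, 0.0824], [0.4746, 0.0827], [0.4612, 0.0827]]
352 178 183 214 219 [[0.5564, 0.0689], [0.5426, 0.069], [0.4746, 0.0694], [0.4612, 0.0695]]
358 179 184 214 219 [[0.5542, 0.0555], [0.5404, 0.0556], [0.4747, 0.0561], [0.4613, 0.0562]]
364 179 184 214 219 [[0.5542, 0.042], [0.5405, 0.0422], [0.4748, 0.0428], [0.4614, 0.0429]]
370 179 184 214 220 [[0.5543, 0.0286], [0.5405, 0.0287], [0.4748, 0.0295], [0.4592, 0.0297]]
[67, 68, 68, 69, 67, 66, 66, 67, 67, 67, 68, 68, 68, 88, 230, 243, 243, 245, 216, 134, 103, 76, 61, 68, 70, 69, 70, 69, 71, 71, 71, 71, 71, 71, 71, 72, 72, 72, 73, 74, 77, 77, 76, 75, 73, 72, 72, 71, 71, 160, 236, 244, 244, 245, 199, 117, 82, 62, 67, 70, 71, 69, 69, 69, 69, 69, 70]
[0.5581 0.1153 0.026 ]
[0.4561 0.1181 0.026 ]
[ 0.5489 -0.0223  0.036 ]
[ 0.5492 -0.0889  0.036 ]
[ 0.4628 -0.0205  0.036 ]
[ 0.4631 -0.0863  0.036 ]
[0.5691 0.344  0.027 ]
```

View pics/heap.png

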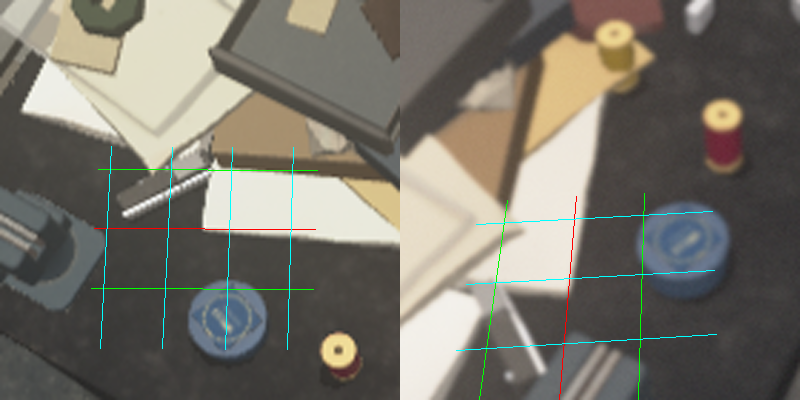

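The heap behind the tin only starts beyond x≈0.655 (flat paper first), so a cradle of two partly closed fingers can go in behind the tin.

- Tin: (0.570, 0.3445)
- Red spool: (0.539, 0.255)
- Nest: axis x≈0.508, mouth y≈0.093

I'll move above the start point, turn the tool and look again.

```bash
cat > go.py <<'E'
# usage: go.py x y z yaw_deg : prints total shift in tool axes (mm) and turn about tool z; state
import sys; from h import *; from scipy.spatial.transform import Rotation as Ro
s=env.get_state();q=np.array(s["orientation"]);R=Ro.from_quat(q[[1,2,3,0]]).as_matrix();p=np.array(s["tcp_pos"])
yaw=np.degrees(np.arctan2(R[1,0],R[0,0]))%360
f=np.array(s["wrist_force"])
print("t %.2f"%s["clock"],"tcp",(p*1000).round(1),"yaw %.1f"%yaw,"tiltz",R[:,2].round(3),"F",f.round(1),"gap %.1f"%(s["finger_gap"]*1000),"j",np.round(s["joint_pos"],2))
if len(sys.argv)>4:
    a=[float(v) for v in sys.argv[1:]]
    print("shift tool mm",(R.T@(np.array(a[:3])-p)*1000).round(1),"turn z rad %.3f"%(-np.radians(a[3]-yaw)))
E
python3 -m pendant '[{"fingers":26,"delta_pos":[-42.5,-2.4,0],"angular":[0,0,0]},{"fingers":26,"delta_pos":[-42.5,-2.4,0],"angular":[0,0,0]},{"fingers":26,"delta_pos":[-42.5,-2.4,0],"angular":[0,0,0]},{"fingers":26,"delta_pos":[-42.5,-2.4,0],"angular":[0,0,0]},{"fingers":26,"delta_pos":[-42.5,-2.4,0],"angular":[0,0,0]},{"fingers":26,"delta_pos":[-42.5,-2.4,0],"angular":[0,0,0]},{"fingers":26,"delta_pos":[-42.5,-2.4,0],"angular":[0,0,0]},{"fingers":26,"delta_pos":[-42.5,-2.4,0],"angular":[0,0,0]},{"fingers":26,"delta_pos":[-42.5,-2.4,0],"angular":[0,0,0]},{"fingers":26,"delta_pos":[-42.5,-2.4,0],"angular":[0,0,0]},{"fingers":26,"delta_pos":[-42.5,-2.4,0],"angular":[0,0,0]}]' 20
python3 -m pendant '[{"fingers":26,"delta_pos":[0,0,0],"angular":[0,0,-0.149]},{"fingers":26,"delta_pos":[0,0,0],"angular":[0,0,-0.149]},{"fingers":26,"delta_pos":[0,0,0],"angular":[0,0,-0.149]},{"fingers":26,"delta_pos":[0,0,0],"angular":[0,0,-0.149]},{"fingers":26,"delta_pos":[0,0,0],"angular":[0,0,-0.149]},{"fingers":26,"delta_pos":[0,0,0],"angular":[0,0,-0.149]},{"fingers":26,"delta_pos":[0,0,0],"angular":[0,0,0]}]'
python3 go.py .616 .3745 .1 213
python3 - <<'E'
from h import *
c=env.camera_params("wrist");im=env.read_camera("wrist");cv2.imwrite("pics/w1.png",im);print(np.round(c["view"],3).tolist(),c["fx"],c["cx"],c["cy"])
for p in((.570,.3445,.027),(.539,.255,.05),(.508,.093,0)):print(np.round(proj(c,p),1))
np.save("w1.npy",c["view"])
E
```

```text
clock: 1.2
tcp_pos: [0.6172, 0.3735, 0.2307]
orientation: [-0.0, 0.159, 0.987, -0.0]
wrist_force: [0.9, 0.0, -0.2]
finger_gap: 0.0261
clock: 1.9
tcp_pos: [0.6156, 0.3744, 0.2305]
orientation: [-0.001, -0.284, 0.959, -0.0]
wrist_force: [-0.3, -0.5, 0.1]
finger_gap: 0.0261
t 1.90 tcp [615.6 374.4 230.5] yaw 213.0 tiltz [-0.001 -0.001 -1.   ] F [-0.3 -0.5  0.1] gap 26.1 j [ 0.44  0.63  0.53  1.48  0.   -0.14]
shift tool mm [-5.000e-01 -1.000e-01  1.305e+02] turn z rad -0.000
[[-0.543, 0.84, 0.001, 0.021], [-0.811, -0.524, -0.261, 0.73], [-0.218, -0.143, 0.965, -0.19], [0.0, 0.0, 0.0, 1.0]] 295.02171742000274 315.7631291163349 201.55075924226975
[316.1 131.4]
[258.   55.6]
[149.4 -51.4]
```

View pics/w1.png

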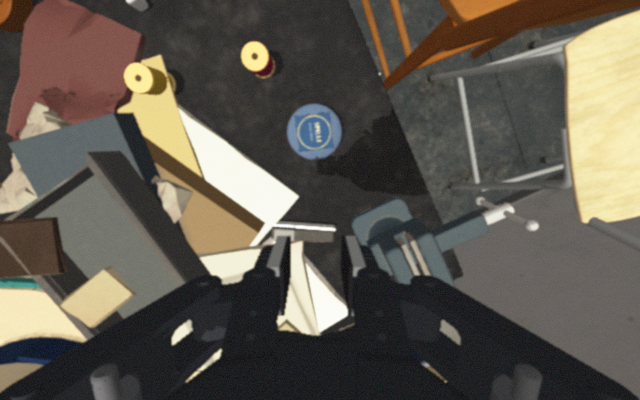

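```bash
python3 - <<'E'
from h import *
ct=env.camera_params("top");cw=env.camera_params("wrist")
for n,a,b in(("knife +y end",(193.4,135.3),(335,231)),("paper corner R(white, near tin)",(150+203/400*140,60+230/400*140),(263,237)),("vise corner",(150+104/400*140,60+233/400*140),(405,203)),("tin top",(229.7,171.3),(315,130.5))):
    A=[ray(ct,*a,z) for z in(0,.1)];B=[ray(cw,*b,z) for z in(0,.1)]
    da=A[1]-A[0];db=B[1]-B[0]
    M=np.c_[da,-db];t=np.linalg.lstsq(M,B[0]-A[0],rcond=None)[0]
    P=A[0]+da*t[0];Q=B[0]+db*t[1];print(n,P.round(3),Q.round(3))
E
```

```text
knife +y end [ 0.711  0.478 -0.156] [ 0.711  0.478 -0.155]
paper corner R(white, near tin) [0.562 0.313 0.285] [0.594 0.342 0.3  ]
vise corner [0.566 0.379 0.265] [0.568 0.383 0.266]
tin top [0.569 0.344 0.027] [0.57  0.343 0.027]
```

```bash
python3 - <<'E'
from h import *
cw=env.camera_params("wrist");ct=env.camera_params("top")
p=np.array([.6155,.3744]);x=np.array([-.84,-.545]);y=np.array([x[1],-x[0]])
for z in (0,.05,.083):
  for a,b in((0,0),(-40,43),(-40,-43),(-11,28),(-11,-28)):
    q=[*(p+x*a/1000+y*b/1000),z];print(z,a,b,np.round(q,3)[:2],"wrist",np.round(proj(cw,q)),"top",np.round(proj(ct,q)))
for z in(0,.03,.06,.1):print("knife ends wrist",z,ray(cw,335,231,z).round(3),ray(cw,272,227,z).round(3),"top",ray(ct,193.4,135.3,z).round(3),ray(ct,150+213*.35,60+170*.35,z).round(3))
E
```

```text
0 0 0 [0.616 0.374] wrist [316. 174.] top [219. 154.]
0 -40 43 [0.626 0.432] wrist [349. 204.] top [195. 150.]
0 -40 -43 [0.673 0.36 ] wrist [284. 205.] top [226. 131.]
0 -11 28 [0.609 0.404] wrist [338. 183.] top [206. 157.]
0 -11 -28 [0.64  0.357] wrist [295. 183.] top [227. 144.]
0.05 0 0 [0.616 0.374] wrist [317. 182.] top [215. 148.]
0.05 -40 43 [0.626 0.432] wrist [354. 216.] top [189. 144.]
0.05 -40 -43 [0.673 0.36 ] wrist [279. 216.] top [222. 124.]
0.05 -11 28 [0.609 0.404] wrist [341. 192.] top [202. 151.]
0.05 -11 -28 [0.64  0.357] wrist [292. 192.] top [223. 138.]
0.083 0 0 [0.616 0.374] wrist [317. 188.] top [212. 144.]
0.083 -40 43 [0.626 0.432] wrist [358. 226.] top [185. 140.]
0.083 -40 -43 [0.673 0.36 ] wrist [276. 226.] top [219. 119.]
0.083 -11 28 [0.609 0.404] wrist [344. 199.] top [198. 147.]
0.083 -11 -28 [0.64  0.357] wrist [289. 199.] top [220. 133.]
knife ends wrist 0 [ 0.667  0.437 -0.   ] [0.708 0.363 0.   ] top [0.662 0.437 0.   ] [0.7   0.366 0.   ]
knife ends wrist 0.03 [0.658 0.429 0.03 ] [0.696 0.361 0.03 ] top [0.652 0.429 0.03 ] [0.69 0.36 0.03]
knife ends wrist 0.06 [0.65  0.421 0.06 ] [0.684 0.359 0.06 ] top [0.643 0.421 0.06 ] [0.679 0.354 0.06 ]
knife ends wrist 0.1 [0.639 0.411 0.1  ] [0.669 0.356 0.1  ] top [0.63  0.411 0.1  ] [0.665 0.346 0.1  ]
```

The fingers' footprint is on bare bench and the knife lies flat, so I can go down.

```bash
python3 -m pendant '[{"fingers":26,"delta_pos":[0,0,32],"angular":[0,0,0]},{"fingers":26,"delta_pos":[0,0,32],"angular":[0,0,0]},{"fingers":26,"delta_pos":[0,0,32],"angular":[0,0,0]},{"fingers":26,"delta_pos":[0,0,32],"angular":[0,0,0]},{"fingers":26,"delta_pos":[0,0,20],"angular":[0,0,0]},{"fingers":26,"delta_pos":[0,0,12],"angular":[0,0,0]},{"fingers":26,"delta_pos":[0,0,0],"angular":[0,0,0]}]'
python3 -m pendant '[{"fingers":26,"delta_pos":[0,0,12],"angular":[0,0,0]},{"fingers":26,"delta_pos":[0,0,12],"angular":[0,0,0]},{"fingers":26,"delta_pos":[0,0,12],"angular":[0,0,0]},{"fingers":26,"delta_pos":[0,0,12],"angular":[0,0,0]},{"fingers":26,"delta_pos":[0,0,0],"angular":[0,0,0]}]'
python3 go.py .570 .3445 .01 213
```

```text
clock: 2.65
tcp_pos: [0.6146, 0.3739, 0.0691]
orientation: [-0.002, -0.283, 0.959, -0.0]
wrist_force: [-0.6, 0.1, -0.5]
finger_gap: 0.0257
clock: 3.15
tcp_pos: [0.6144, 0.3737, 0.0206]
orientation: [-0.002, -0.284, 0.959, -0.0]
wrist_force: [-0.3, -0.7, -0.6]
finger_gap: 0.0258
t 3.15 tcp [614.4 373.7  20.6] yaw 212.9 tiltz [-0.004 -0.002 -1.   ] F [-0.3 -0.7 -0.6] gap 25.8 j [ 0.43  0.71  0.16  1.03  0.   -0.14]
shift tool mm [53.1 -0.4 10.8] turn z rad -0.001
```

```bash
python3 -m pendant '[{"fingers":26,"delta_pos":[0,0,11],"angular":[0,0,0]},{"fingers":26,"delta_pos":[6,0,0],"angular":[0,0,0]},{"fingers":26,"delta_pos":[6,0,0],"angular":[0,0,0]},{"fingers":26,"delta_pos":[6,0,0],"angular":[0,0,0]},{"fingers":26,"delta_pos":[6,0,0],"angular":[0,0,0]},{"fingers":26,"delta_pos":[6,0,0],"angular":[0,0,0]},{"fingers":26,"delta_pos":[6,0,0],"angular":[0,0,0]}]'
python3 go.py .570 .3445 .01 213
cat > tin.py <<'E'
import sys;from h import *
c=env.camera_params("top");im=env.read_camera("top");cv2.imwrite(f"pics/{sys.argv[1]}.png",im)
h=cv2.cvtColor(im,cv2.COLOR_BGR2HSV);m=cv2.inRange(h,(98,70,50),(122,255,255))
k=np.zeros_like(m);k[140:260,205:420]=m[140:260,205:420]
n,l,st,ce=cv2.connectedComponentsWithStats(k)
for i in range(1,n):
    if st[i,4]>20:print(st[i].tolist(),ce[i].round(1),ray(c,*ce[i],.027).round(4))
E
python3 tin.py t1
```

```text
clock: 3.85
tcp_pos: [0.5857, 0.3548, 0.0129]
orientation: [0.001, -0.284, 0.959, 0.0]
wrist_force: [1.2, 0.8, -0.1]
finger_gap: 0.026
t 3.85 tcp [585.7 354.8  12.9] yaw 213.0 tiltz [ 0.001  0.001 -1.   ] F [ 1.2  0.8 -0.1] gap 26.0 j [ 0.43  0.65  0.03  0.95  0.   -0.15]
shift tool mm [18.8 -0.2  2.9] turn z rad -0.001
```

```bash
python3 - <<'E'
from h import *
w=env.read_camera("wrist");s=env.read_camera("side");t=cv2.imread("pics/t1.png")
cv2.imwrite("pics/m2.png",np.hstack([w[:400,120:520],s[150:350,200:400].repeat(2,0).repeat(2,1)]))
for n,im in(("wrist",w),("side",s)):
    c=env.camera_params(n);print(n,[np.round(proj(c,p)).tolist() for p in((.552,.333,.027),(.5857,.3548,.0129))])
    m=cv2.inRange(cv2.cvtColor(im,cv2.COLOR_BGR2HSV),(98,70,50),(122,255,255));k,l,st,ce=cv2.connectedComponentsWithStats(m)
    for i in range(1,k):
        if st[i,4]>60:print(st[i].tolist(),ce[i].round(1),ray(c,*ce[i],.027).round(4))
E
```

```text
wrist [[318.0, 181.0], [317.0, 251.0]]
[247, 111, 139, 138, 6128] [314.2 175.1] [0.5505 0.3302 0.027 ]
[277, 145, 78, 77, 4013] [314.7 183.2] [0.5535 0.3324 0.027 ]
side [[296.0, 275.0], [278.0, 291.0]]
[489, 28, 42, 23, 404] [501.5  36.3] [-0.2724 -0.7371  0.027 ]
[292, 263, 13, 16, 91] [297.9 269.4] [0.5484 0.3202 0.027 ]
[291, 283, 21, 13, 112] [301.2 290.7] [0.544 0.367 0.027]
```

View pics/m2.png

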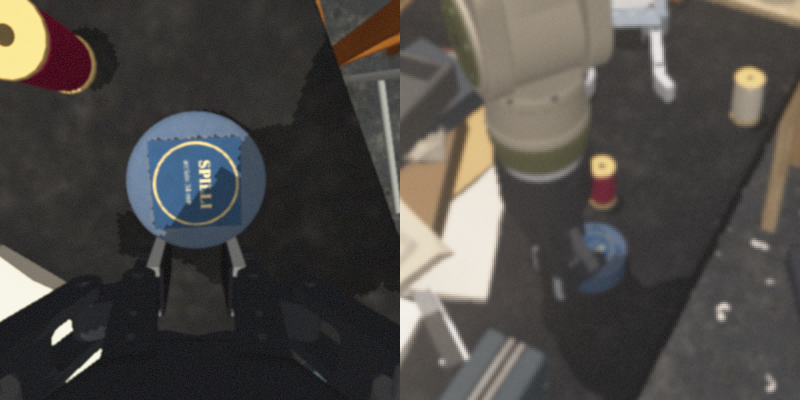

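The wrist view shows the tin centred in the finger cradle (disc at crop (195,180)), about 40 mm ahead of the TCP, as computed. Red is at upper left with room to pass. I'll push straight on, then turn around it.

```bash
cat > tin.py <<'E'
from h import *
c=env.camera_params("wrist");w=env.read_camera("wrist")
m=cv2.inRange(cv2.cvtColor(w,cv2.COLOR_BGR2HSV),(98,70,50),(122,255,255));k,l,st,ce=cv2.connectedComponentsWithStats(m)
x=env.get_state();p=np.array(x["tcp_pos"])
for i in range(1,k):
    if st[i,4]>1500:
        bb=(st[i,0]+st[i,2]/2-.5,st[i,1]+st[i,3]/2-.5);q=ray(c,*bb,.027);print("tin",st[i].tolist(),q.round(4),"dist %.1f"%(1000*np.hypot(*(q-p)[:2])))
E
python3 -m pendant '[{"fingers":26,"delta_pos":[6,0,0],"angular":[0,0,0]},{"fingers":26,"delta_pos":[6,0,0],"angular":[0,0,0]},{"fingers":26,"delta_pos":[6,0,0],"angular":[0,0,0]},{"fingers":26,"delta_pos":[6,0,0],"angular":[0,0,0]},{"fingers":26,"delta_pos":[6,0,0],"angular":[0,0,0]},{"fingers":26,"delta_pos":[6,0,0],"angular":[0,0,0]},{"fingers":26,"delta_pos":[6,0,0],"angular":[0,0,0]},{"fingers":26,"delta_pos":[6,0,0],"angular":[0,0,0]},{"fingers":26,"delta_pos":[6,0,0],"angular":[0,0,0]},{"fingers":26,"delta_pos":[6,0,0],"angular":[0,0,0]},{"fingers":26,"delta_pos":[6,0,0],"angular":[0,0,0]}]'
python3 go.py .570 .3445 .01 213; python3 tin.py
```

```text
clock: 5.1
tcp_pos: [0.53, 0.3188, 0.0124]
orientation: [0.0, -0.284, 0.959, 0.0]
wrist_force: [1.7, 1.2, 1.3]
finger_gap: 0.0263
t 5.10 tcp [530.  318.8  12.4] yaw 213.0 tiltz [ 0.  0. -1.] F [1.7 1.2 1.3] gap 26.3 j [ 0.41  0.54 -0.17  0.86  0.   -0.16]
shift tool mm [-47.5  -0.2   2.4] turn z rad -0.001
tin [267, 136, 98, 94, 2155] [0.4978 0.2966 0.027 ] dist 37.9
tin [277, 146, 78, 77, 3913] [0.4983 0.297  0.027 ] dist 37.2
```

```bash
python3 -m pendant '[{"fingers":26,"delta_pos":[5,3.9,0],"angular":[0,0,-0.0995]},{"fingers":26,"delta_pos":[5,3.9,0],"angular":[0,0,-0.0995]},{"fingers":26,"delta_pos":[5,3.9,0],"angular":[0,0,-0.0995]},{"fingers":26,"delta_pos":[5,3.9,0],"angular":[0,0,-0.0995]},{"fingers":26,"delta_pos":[5,3.9,0],"angular":[0,0,-0.0995]}]'
python3 go.py .570 .3445 .01 213; python3 tin.py
python3 -m pendant '[{"fingers":26,"delta_pos":[5,3.9,0],"angular":[0,0,-0.0995]},{"fingers":26,"delta_pos":[5,3.9,0],"angular":[0,0,-0.0995]},{"fingers":26,"delta_pos":[5,3.9,0],"angular":[0,0,-0.0995]},{"fingers":26,"delta_pos":[5,3.9,0],"angular":[0,0,-0.0995]},{"fingers":26,"delta_pos":[5,3.9,0],"angular":[0,0,-0.0995]}]'
python3 go.py .475 .3 .01 270; python3 tin.py
```

```text
clock: 5.65
tcp_pos: [0.4984, 0.3155, 0.0121]
orientation: [-0.0, -0.513, 0.858, 0.0]
wrist_force: [1.8, 1.4, 1.3]
finger_gap: 0.0262
t 5.65 tcp [498.4 315.5  12.1] yaw 241.7 tiltz [-0.001  0.    -1.   ] F [1.8 1.4 1.3] gap 26.2 j [ 0.43  0.49 -0.25  0.83  0.   -0.65]
shift tool mm [-59.5 -49.3   2.1] turn z rad 0.501
tin [248, 125, 138, 124, 4855] [0.4813 0.2817 0.027 ] dist 36.9
tin [277, 146, 79, 77, 4049] [0.4809 0.2806 0.027 ] dist 38.1
clock: 6.2
tcp_pos: [0.4724, 0.2973, 0.0119]
orientation: [0.001, 0.708, -0.706, -0.001]
wrist_force: [0.1, 2.6, 0.1]
finger_gap: 0.0259
t 6.20 tcp [472.4 297.3  11.9] yaw 270.1 tiltz [-0.002 -0.    -1.   ] F [0.1 2.6 0.1] gap 25.9 j [ 0.42  0.44 -0.34  0.79  0.   -1.16]
shift tool mm [-2.7 -2.6  1.9] turn z rad 0.002
tin [267, 137, 98, 93, 2267] [0.4738 0.2572 0.027 ] dist 39.3
tin [277, 146, 79, 77, 3964] [0.4736 0.2577 0.027 ] dist 38.9
```

```bash
python3 -m pendant '[{"fingers":26,"delta_pos":[5.5,0,0],"angular":[0,0,0]},{"fingers":26,"delta_pos":[5.5,0,0],"angular":[0,0,0]},{"fingers":26,"delta_pos":[5.5,0,0],"angular":[0,0,0]},{"fingers":26,"delta_pos":[5.5,0,0],"angular":[0,0,0]},{"fingers":26,"delta_pos":[6,3.8,0],"angular":[0,0,-0.096]},{"fingers":26,"delta_pos":[6,3.8,0],"angular":[0,0,-0.096]},{"fingers":26,"delta_pos":[6,3.8,0],"angular":[0,0,-0.096]},{"fingers":26,"delta_pos":[6,3.8,0],"angular":[0,0,-0.096]},{"fingers":26,"delta_pos":[6,0,0],"angular":[0,0,0]},{"fingers":26,"delta_pos":[6,0,0],"angular":[0,0,0]},{"fingers":26,"delta_pos":[6,0,0],"angular":[0,0,0]}]'
python3 go.py .502 .151 .01 270; python3 tin.py; python3 - <<'E'
from h import *
cv2.imwrite("pics/w3.png",env.read_camera("wrist"))
c=env.camera_params("wrist");print([np.round(proj(c,p)).tolist() for p in((.5425,.07,.026),(.4735,.07,.026),(.508,.093,.0))])
E
```

```text
clock: 7.35
tcp_pos: [0.469, 0.2326, 0.0123]
orientation: [-0.0, 0.828, -0.56, 0.0]
wrist_force: [-0.1, 0.1, -0.6]
finger_gap: 0.026
t 7.35 tcp [469.  232.6  12.3] yaw 291.9 tiltz [ 0.  0. -1.] F [-0.1  0.1 -0.6] gap 26.0 j [ 0.31  0.39 -0.43  0.75  0.   -1.65]
shift tool mm [88.  -0.2  2.3] turn z rad 0.381
tin [267, 137, 97, 93, 2123] [0.4853 0.1955 0.027 ] dist 39.6
tin [277, 146, 78, 76, 3909] [0.485  0.1957 0.027 ] dist 39.4
[[295.0, -232.0], [481.0, -133.0], [354.0, -59.0]]
```

View pics/w3.png

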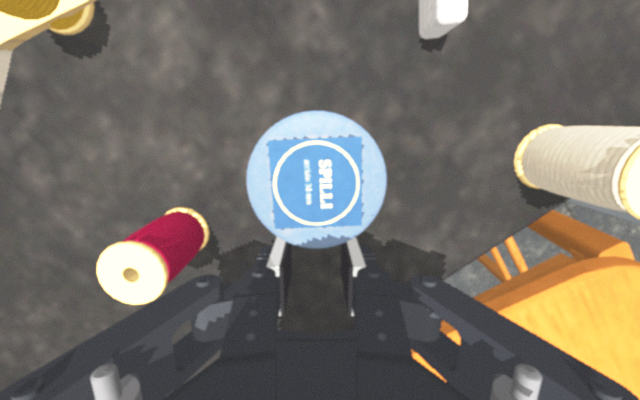

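The wrist view shows the tin still centred at (316,180), with red at left, white at right, and the near lip at (440,20). All are clear.

```bash
python3 -m pendant '[{"fingers":26,"delta_pos":[6,0,0],"angular":[0,0,0]},{"fingers":26,"delta_pos":[6,0,0],"angular":[0,0,0]},{"fingers":26,"delta_pos":[6,0,0],"angular":[0,0,0]},{"fingers":26,"delta_pos":[6,0,0],"angular":[0,0,0]},{"fingers":26,"delta_pos":[6,0,0],"angular":[0,0,0]},{"fingers":26,"delta_pos":[6,0,0],"angular":[0,0,0]},{"fingers":26,"delta_pos":[6,0,0],"angular":[0,0,0]},{"fingers":26,"delta_pos":[6,-3.8,0],"angular":[0,0,0.096]},{"fingers":26,"delta_pos":[6,-3.8,0],"angular":[0,0,0.096]},{"fingers":26,"delta_pos":[6,-3.8,0],"angular":[0,0,0.096]},{"fingers":26,"delta_pos":[6,-3.8,0],"angular":[0,0,0.096]},{"fingers":26,"delta_pos":[0,0,0],"angular":[0,0,0]}]'
python3 go.py .508 .165 .01 270; python3 tin.py; python3 - <<'E'
from h import *
cv2.imwrite("pics/w4.png",env.read_camera("wrist"))
c=env.camera_params("wrist");print([np.round(proj(c,p)).tolist() for p in((.5425,.07,.026),(.4735,.07,.026),(.508,.093,.026))])
E
```

```text
clock: 8.65
tcp_pos: [0.5055, 0.1735, 0.0123]
orientation: [0.0, -0.706, 0.708, -0.001]
wrist_force: [0.8, -0.2, -0.1]
finger_gap: 0.0263
t 8.65 tcp [505.5 173.5  12.3] yaw 269.9 tiltz [ 0.001 -0.001 -1.   ] F [ 0.8 -0.2 -0.1] gap 26.3 j [ 0.18  0.41 -0.4   0.76 -0.   -1.39]
shift tool mm [ 8.5 -2.5  2.3] turn z rad -0.002
tin [248, 110, 138, 138, 6056] [0.5062 0.1315 0.027 ] dist 42.3
tin [277, 144, 79, 78, 4046] [0.5064 0.1333 0.027 ] dist 40.5
[[222.0, 21.0], [399.0, 21.0], [310.0, 84.0]]
```

View pics/w4.png

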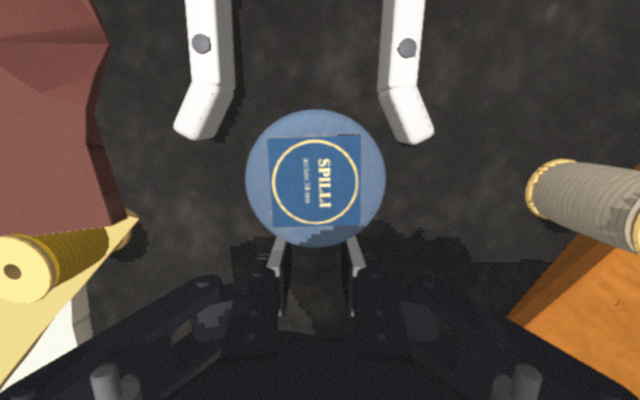

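Here the tin is at (316,180) just before the lips, which are at (200,110) and (410,115). I'll read the rail edges.

```bash
python3 - <<'E'
from h import *
g=cv2.cvtColor(cv2.imread("pics/w4.png"),cv2.COLOR_BGR2GRAY);c=env.camera_params("wrist")
for r in(5,25,65):
    print(r,"L",g[r,180:244:2].tolist(),"R",g[r,370:434:2].tolist())
    for z in(.026,):print([ray(c,u,r,z).round(4)[:2].tolist() for u in(200,220,380,400,420)])
E
```

```text
5 L [51, 48, 84, 227, 251, 252, 253, 253, 254, 254, 254, 254, 255, 255, 255, 254, 249, 204, 127, 106, 109, 108, 105, 111, 109, 95, 43, 35, 33, 34, 36, 44] R [60, 56, 52, 52, 52, 53, 76, 121, 124, 121, 126, 125, 176, 235, 250, 253, 253, 252, 252, 252, 252, 251, 252, 251, 252, 252, 246, 174, 49, 50, 49, 44]
[[0.5503, 0.0644], [0.5426, 0.0644], [0.4811, 0.0644], [0.4734, 0.0644], [0.4657, 0.0644]]
25 L [51, 47, 49, 127, 241, 252, 253, 253, 253, 254, 254, 254, 255, 255, 255, 255, 254, 238, 173, 109, 109, 108, 107, 107, 105, 107, 71, 28, 34, 38, 46, 47] R [58, 57, 50, 55, 51, 66, 107, 121, 124, 126, 126, 148, 234, 250, 253, 253, 253, 253, 253, 253, 252, 252, 252, 252, 252, 247, 174, 50, 48, 55, 50, 54]
[[0.551, 0.0712], [0.5432, 0.0712], [0.4807, 0.0713], [0.4729, 0.0713], [0.465, 0.0713]]
65 L [48, 48, 51, 52, 51, 162, 250, 253, 254, 254, 254, 254, 254, 255, 255, 255, 255, 255, 247, 194, 121, 108, 107, 106, 105, 109, 107, 71, 38, 39, 32, 37] R [52, 51, 52, 55, 88, 114, 122, 121, 125, 137, 209, 247, 253, 254, 254, 254, 253, 253, 253, 253, 253, 253, 253, 247, 176, 59, 53, 57, 56, 54, 55, 56]
[[0.5525, 0.0856], [0.5444, 0.0856], [0.4799, 0.0857], [0.4718, 0.0857], [0.4637, 0.0857]]
```

Measured in this same view, the lane's axis is at x≈0.510, so the tin needs +4 mm in x. I'll correct that while pushing to the mouth.

```bash
python3 -m pendant '[{"fingers":26,"delta_pos":[5,-1,0],"angular":[0,0,0]},{"fingers":26,"delta_pos":[5,-1,0],"angular":[0,0,0]},{"fingers":26,"delta_pos":[5,-1,0],"angular":[0,0,0]},{"fingers":26,"delta_pos":[5,-1,0],"angular":[0,0,0]},{"fingers":26,"delta_pos":[5,0,0],"angular":[0,0,0]},{"fingers":26,"delta_pos":[4,0,0],"angular":[0,0,0]},{"fingers":26,"delta_pos":[4,0,0],"angular":[0,0,0]},{"fingers":26,"delta_pos":[0,0,0],"angular":[0,0,0]}]'
python3 go.py .510 .133 .01 269; python3 tin.py; python3 - <<'E'
from h import *
w=env.read_camera("wrist");cv2.imwrite("pics/w5.png",w);g=cv2.cvtColor(w,cv2.COLOR_BGR2GRAY);c=env.camera_params("wrist")
for r in(20,50,80):
    b=g[r]>160;l=[i for i in range(150,300) if b[i]];q=[i for i in range(330,480) if b[i]]
    a=ray(c,max(l)+.5,r,.026);d=ray(c,min(q)-.5,r,.026);print(r,min(l),max(l),min(q),max(q),a.round(4),d.round(4),"axis",(a+d)[:2]/2)
E
```

```text
clock: 9.55
tcp_pos: [0.5086, 0.1408, 0.0123]
orientation: [-0.0, -0.707, 0.708, -0.0]
wrist_force: [0.1, 0.5, 0.5]
finger_gap: 0.0261
t 9.55 tcp [508.6 140.8  12.3] yaw 269.9 tiltz [ 0.    -0.001 -1.   ] F [0.1 0.5 0.5] gap 26.1 j [ 0.12  0.39 -0.42  0.76 -0.   -1.45]
shift tool mm [ 7.8 -1.4  2.3] turn z rad 0.016
tin [247, 135, 139, 113, 4910] [0.5096 0.1044 0.027 ] dist 36.6
tin [277, 145, 78, 77, 4036] [0.5098 0.1008 0.027 ] dist 40.3
20 198 226 404 432 [0.5444 0.0366 0.026 ] [0.4754 0.0368 0.026 ] axis [0.50993784 0.03668841]
50 200 228 401 429 [0.5445 0.0472 0.026 ] [0.4758 0.0474 0.026 ] axis [0.51017119 0.04731984]
80 202 229 398 426 [0.545  0.0584 0.026 ] [0.4763 0.0586 0.026 ] axis [0.51062074 0.05847889]
```

View pics/w5.png

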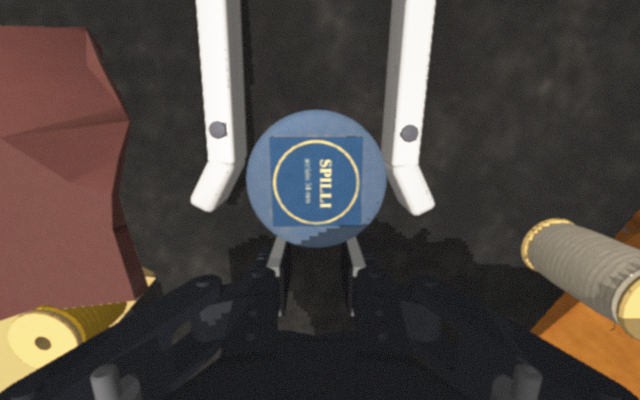

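The tin is square between the lips and within about 1 mm of the axis. I'll ease it into the lane.

```bash
python3 -m pendant '[{"fingers":26,"delta_pos":[4,-0.2,0],"angular":[0,0,0]},{"fingers":26,"delta_pos":[4,-0.2,0],"angular":[0,0,0]},{"fingers":26,"delta_pos":[4,-0.2,0],"angular":[0,0,0]},{"fingers":26,"delta_pos":[4,0,0],"angular":[0,0,0]}]'
python3 go.py; python3 tin.py
python3 -m pendant '[{"fingers":26,"delta_pos":[4,0,0],"angular":[0,0,0]},{"fingers":26,"delta_pos":[4,0,0],"angular":[0,0,0]},{"fingers":26,"delta_pos":[4,0,0],"angular":[0,0,0]}]'
python3 go.py; python3 tin.py
```

```text
clock: 10.05
tcp_pos: [0.5093, 0.1253, 0.0123]
orientation: [0.0, -0.707, 0.707, 0.0]
wrist_force: [0.1, 1.7, 0.3]
finger_gap: 0.026
t 10.05 tcp [509.3 125.3  12.3] yaw 270.0 tiltz [ 0.  0. -1.] F [0.1 1.7 0.3] gap 26.0 j [ 0.09  0.39 -0.43  0.76  0.   -1.48]
tin [248, 111, 137, 138, 6065] [0.5103 0.0837 0.027 ] dist 41.0
tin [277, 146, 78, 77, 4023] [0.5105 0.0857 0.027 ] dist 39.0
clock: 10.4
tcp_pos: [0.5092, 0.1132, 0.0123]
orientation: [0.0, -0.707, 0.707, 0.0]
wrist_force: [0.4, 1.4, -0.1]
finger_gap: 0.0259
t 10.40 tcp [509.2 113.2  12.3] yaw 270.0 tiltz [ 0.  0. -1.] F [ 0.4  1.4 -0.1] gap 25.9 j [ 0.06  0.39 -0.43  0.75  0.   -1.51]
tin [248, 112, 137, 137, 5686] [0.5102 0.0718 0.027 ] dist 40.8
tin [277, 146, 78, 77, 4016] [0.5105 0.0737 0.027 ] dist 39.0
```

```bash
cat > ok.py <<'E'
import sys;from workcell import env
s=env.get_state();f=s["wrist_force"];print("t %.2f y %.1f x %.1f F %.1f %.1f %.1f"%(s["clock"],s["tcp_pos"][1]*1000,s["tcp_pos"][0]*1000,*f));sys.exit(f[1]>4)
E
python3 -m pendant '[{"fingers":26,"delta_pos":[2,0,0],"angular":[0,0,0]},{"fingers":26,"delta_pos":[2,0,0],"angular":[0,0,0]}]' >/dev/null; python3 ok.py &&
python3 -m pendant '[{"fingers":26,"delta_pos":[2,0,0],"angular":[0,0,0]},{"fingers":26,"delta_pos":[2,0,0],"angular":[0,0,0]}]' >/dev/null; python3 ok.py &&
python3 -m pendant '[{"fingers":26,"delta_pos":[2,0,0],"angular":[0,0,0]},{"fingers":26,"delta_pos":[2,0,0],"angular":[0,0,0]}]' >/dev/null; python3 ok.py &&
python3 -m pendant '[{"fingers":26,"delta_pos":[2,0,0],"angular":[0,0,0]},{"fingers":26,"delta_pos":[2,0,0],"angular":[0,0,0]}]' >/dev/null; python3 ok.py
```

```text
t 10.65 y 109.4 x 509.2 F 0.5 1.1 0.8
t 10.65 y 109.4 x 509.2 F 0.5 1.1 0.8
t 10.65 y 109.4 x 509.2 F 0.5 1.1 0.8
t 10.65 y 109.4 x 509.2 F 0.5 1.1 0.8False
False
False
False
```

```bash
sed -i 's/sys.exit(f\[1\]>4)/sys.exit(int(f[1]>4))/' ok.py
python3 -m pendant '[{"fingers":26,"delta_pos":[2,0,0],"angular":[0,0,0]},{"fingers":26,"delta_pos":[2,0,0],"angular":[0,0,0]}]' >/dev/null; python3 ok.py &&
python3 -m pendant '[{"fingers":26,"delta_pos":[2,0,0],"angular":[0,0,0]},{"fingers":26,"delta_pos":[2,0,0],"angular":[0,0,0]}]' >/dev/null && python3 ok.py &&
python3 -m pendant '[{"fingers":26,"delta_pos":[2,0,0],"angular":[0,0,0]},{"fingers":26,"delta_pos":[2,0,0],"angular":[0,0,0]}]' >/dev/null && python3 ok.py &&
python3 -m pendant '[{"fingers":26,"delta_pos":[2,0,0],"angular":[0,0,0]},{"fingers":26,"delta_pos":[2,0,0],"angular":[0,0,0]}]' >/dev/null && python3 ok.py
```

```text
t 10.85 y 105.4 x 509.2 F 0.7 2.3 1.5
t 11.05 y 101.4 x 509.2 F 0.8 1.4 -0.1
t 11.25 y 97.4 x 509.2 F -0.5 0.7 0.5
t 11.45 y 93.3 x 509.1 F 0.0 2.3 1.0
```

```bash

python3 -m pendant '[{"fingers":26,"delta_pos":[2,0,0],"angular":[0,0,0]},{"fingers":26,"delta_pos":[1,0,0],"angular":[0,0,0]}]' >/dev/null; python3 ok.py &&
python3 -m pendant '[{"fingers":26,"delta_pos":[2,0,0],"angular":[0,0,0]},{"fingers":26,"delta_pos":[1,0,0],"angular":[0,0,0]}]' >/dev/null && python3 ok.py &&
python3 -m pendant '[{"fingers":26,"delta_pos":[2,0,0],"angular":[0,0,0]},{"fingers":26,"delta_pos":[1,0,0],"angular":[0,0,0]}]' >/dev/null && python3 ok.py &&
python3 -m pendant '[{"fingers":26,"delta_pos":[2,0,0],"angular":[0,0,0]},{"fingers":26,"delta_pos":[1,0,0],"angular":[0,0,0]}]' >/dev/null && python3 ok.py &&
python3 -m pendant '[{"fingers":26,"delta_pos":[2,0,0],"angular":[0,0,0]},{"fingers":26,"delta_pos":[1,0,0],"angular":[0,0,0]}]' >/dev/null && python3 ok.py; python3 tin.py
```

```text
t 11.65 y 90.3 x 509.2 F 0.6 0.3 1.4
t 11.85 y 87.4 x 509.2 F -0.2 1.8 1.1
t 12.05 y 84.3 x 509.1 F 0.7 1.6 0.7
t 12.25 y 82.1 x 509.1 F 0.7 5.6 0.8
tin [248, 128, 137, 122, 4735] [0.5102 0.0445 0.027 ] dist 37.6
tin [277, 146, 79, 77, 4031] [0.5102 0.0425 0.027 ] dist 39.6
```

Touch at TCP y≈0.083, so the tin is at about −0.050 in the nest and within the stated range. Now I'll build up the force in small steps.

```bash

python3 -m pendant '[{"fingers":26,"delta_pos":[1,0,0],"angular":[0,0,0]},{"fingers":26,"delta_pos":[0,0,0],"angular":[0,0,0]}]' >/dev/null; python3 ok.py
python3 -m pendant '[{"fingers":26,"delta_pos":[1,0,0],"angular":[0,0,0]},{"fingers":26,"delta_pos":[0,0,0],"angular":[0,0,0]}]' >/dev/null; python3 ok.py
```

```text
t 12.50 y 81.4 x 509.2 F -0.2 6.1 0.6
t 12.70 y 80.9 x 509.1 F 0.1 7.6 0.8
```

```bash

python3 -m pendant '[{"fingers":26,"delta_pos":[1,0,0],"angular":[0,0,0]},{"fingers":26,"delta_pos":[0,0,0],"angular":[0,0,0]}]' >/dev/null; python3 ok.py
python3 -m pendant '[{"fingers":26,"delta_pos":[1,0,0],"angular":[0,0,0]},{"fingers":26,"delta_pos":[0,0,0],"angular":[0,0,0]}]' >/dev/null; python3 ok.py
python3 -m pendant '[{"fingers":26,"delta_pos":[0.5,0,0],"angular":[0,0,0]},{"fingers":26,"delta_pos":[0,0,0],"angular":[0,0,0]}]' >/dev/null; python3 ok.py
```

```text
t 12.90 y 80.3 x 509.1 F 0.1 8.8 1.0
t 13.10 y 79.7 x 509.1 F -0.5 10.6 0.8
t 13.30 y 79.5 x 509.1 F 0.7 11.9 0.9
```

```bash

python3 -m pendant '[{"fingers":26,"delta_pos":[0,0,0],"angular":[0,0,0]},{"fingers":26,"delta_pos":[0,0,0],"angular":[0,0,0]},{"fingers":26,"delta_pos":[0,0,0],"angular":[0,0,0]},{"fingers":26,"delta_pos":[0,0,0],"angular":[0,0,0]},{"fingers":26,"delta_pos":[0,0,0],"angular":[0,0,0]},{"fingers":26,"delta_pos":[0,0,0],"angular":[0,0,0]}]' >/dev/null; python3 ok.py
python3 -m pendant '[{"fingers":26,"delta_pos":[0,0,0],"angular":[0,0,0]},{"fingers":26,"delta_pos":[0,0,0],"angular":[0,0,0]},{"fingers":26,"delta_pos":[0,0,0],"angular":[0,0,0]},{"fingers":26,"delta_pos":[0,0,0],"angular":[0,0,0]},{"fingers":26,"delta_pos":[0,0,0],"angular":[0,0,0]},{"fingers":26,"delta_pos":[0,0,0],"angular":[0,0,0]},{"fingers":26,"delta_pos":[0,0,0],"angular":[0,0,0]}]' >/dev/null; python3 ok.py
```

```text
t 13.90 y 79.5 x 509.1 F 0.0 11.3 1.3
t 14.60 y 79.4 x 509.1 F 0.4 11.9 1.8
```

```bash

python3 -m pendant '[{"fingers":26,"delta_pos":[-1,0,0],"angular":[0,0,0]},{"fingers":26,"delta_pos":[-1,0,0],"angular":[0,0,0]},{"fingers":26,"delta_pos":[-1,0,0],"angular":[0,0,0]},{"fingers":26,"delta_pos":[-1,0,0],"angular":[0,0,0]},{"fingers":26,"delta_pos":[-1,0,0],"angular":[0,0,0]},{"fingers":26,"delta_pos":[-1,0,0],"angular":[0,0,0]},{"fingers":26,"delta_pos":[-1.5,0,0],"angular":[0,0,0]},{"fingers":26,"delta_pos":[-2,0,0],"angular":[0,0,0]},{"fingers":26,"delta_pos":[-3,0,0],"angular":[0,0,0]},{"fingers":26,"delta_pos":[-4,0,0],"angular":[0,0,0]},{"fingers":26,"delta_pos":[-5,0,0],"angular":[0,0,0]},{"fingers":26,"delta_pos":[-5,0,0],"angular":[0,0,0]}]' >/dev/null; python3 ok.py;python3 tin.py
python3 -m pendant '[{"fingers":26,"delta_pos":[-8,0,0],"angular":[0,0,0]},{"fingers":26,"delta_pos":[-10,0,0],"angular":[0,0,0]},{"fingers":26,"delta_pos":[-10,0,0],"angular":[0,0,0]},{"fingers":26,"delta_pos":[0,0,-20],"angular":[0,0,0]},{"fingers":26,"delta_pos":[0,0,-30],"angular":[0,0,0]},{"fingers":26,"delta_pos":[0,0,-30],"angular":[0,0,0]},{"fingers":26,"delta_pos":[0,0,-30],"angular":[0,0,0]},{"fingers":26,"delta_pos":[0,0,0],"angular":[0,0,0]},{"fingers":26,"delta_pos":[0,0,0],"angular":[0,0,0]}]' >/dev/null; python3 ok.py;python3 tin.py
python3 - <<'E'
from h import *
w=env.read_camera("wrist");t=env.read_camera("top")
cv2.imwrite("pics/end.png",np.hstack([w[:,120:520],cv2.resize(t[120:270,200:450],(400,240)).repeat(1,0) if 0 else cv2.copyMakeBorder(cv2.resize(t[120:270,200:450],(400,240)),0,160,0,0,cv2.BORDER_CONSTANT)]))
E
```

```text
t 15.80 y 103.9 x 509.1 F -1.1 -0.1 0.3
tin [264, 58, 124, 149, 5550] [0.5061 0.0419 0.027 ] dist 62.8
tin [275, 94, 82, 84, 4592] [0.5104 0.0433 0.027 ] dist 61.3
t 16.75 y 132.2 x 509.7 F 0.0 0.7 0.1
tin [278, 48, 79, 86, 2197] [0.5101 0.0431 0.027 ] dist 88.9
```

View pics/end.png

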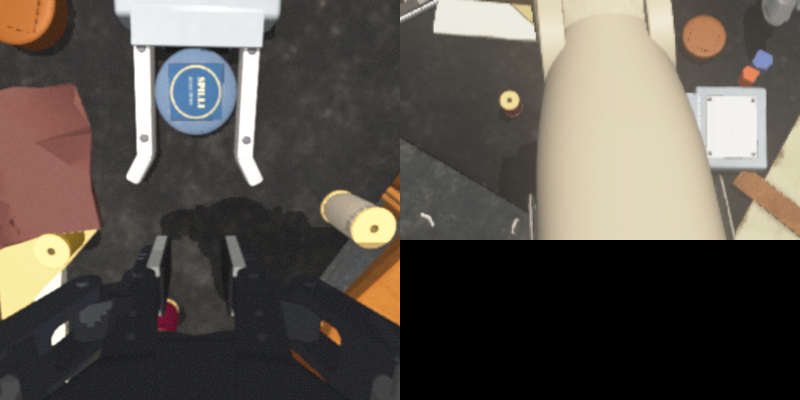

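The tin sits at (0.510, 0.043), about −0.050 in the nest and on the axis. It is flat, the gripper is clear, and the spools are still standing. Handing in.

```bash
python3 -c "
from workcell import env
print(env.hand_in())"
```

```text
the job is handed in; nothing more can be done
None
```

I slid the blue tin round the near side of the red spool and into the nest. I pushed it with two partly closed fingers, 26 mm apart, without lifting it, and handed the job in at about 17 s. `hand_in` reports no verdict.

- **Contact with the stop:** I felt it with the tin at about −50 mm in the nest, inside the stated −27 to −52 mm.
- **Pressing force:** I held it for 1.3 s with a wrist force of 11 to 12 N, roughly 10 N at the stop after about 1.5 N of bench friction. The highest wrist reading was 11.9 N. Readings came only at the end of each move, so a short peak between them would not show.
- **Final position:** after the fingers backed off, two wrist-camera readings put the tin at (0.510, 0.043), about −50 mm past the mouth and within about 1 mm of the lane's axis. The last picture shows it lying flat, with the gripper clear and the spools standing.
- **Disagreements:**
  - The top camera put the lane's axis about 2 mm off the wrist camera's (0.508 against 0.510). I used the wrist camera's.
  - The TCP stayed about 3 mm above its commanded height during the push, which did no harm.
  - The arm hid the tin from the top camera once pushing began, so only the wrist camera confirms the end position.

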